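# Couple the hitch to the ball and latch it

## Robot

A 6-joint arm with a two-finger parallel gripper is mounted at the origin on a cart in front of the work surface, level with it; the furniture and walls round the work are solid. World frame = base frame: x ahead of the robot, y to its left, z up, the work surface at z = 0. Lengths are in m, angles in rad, forces in N, time in s.
With the tool pointing down it reaches from about 0.4 to 0.825 m from the base axis. Payload 7 kg.
Tool frame: the origin (TCP) lies at the very end of the fingers, on their centre line; the grasp point (between the pads) lies 19 mm behind it; z points along the fingers, y is the line along which they close (so a half turn about z gives the same grasp; the last joint's range is limited). The gripper opens to 85 mm and grips with 20 to 120 N. Pads are 22 mm wide; open, the fingers measure 114 mm over their backs; the gripper's body (76 mm by 85 mm) begins 54 mm behind the grasp point. The pads swing forward as they close: fully open they stand 13 mm farther back than shut.
Start: joints at [-0.864, 0.359, 0.012, 0, -1.224, -0.288], TCP at [0.274, -0.617, 0.231] pointing down, gripper open.
Joint ranges: [-3.07, 3.07], [-1.43, 2.12], [-1.02, 1.25], [-3.03, 1.67], [-3.05, -0], [-3.03, 3.03]. Speed limits (rad/s): [2.39, 2.39, 3.01, 3.14, 3.14, 3.14].

## Interface

Orientations are given as a rotation vector (axis times angle).
In Python, from station import * gives the robot as it stands.
- The arm moves only by the tool arm_command, never from a script. Its argument "commands" is a list of rows, each an object with "hand": the finger opening in mm, from 0 to 85.4; "linear": the shift along the tool's x, y, z in mm, a list of three; "delta_rot": the turn, a rotation vector about the tool's x, y, z in rad, a list of three. A call has 1 to 5 rows; each row shifts and turns the commanded pose from where the row before left it, along the tool's axes as they then stand; what a row does not reach is not made up. A row lasts 1/12 s, in which the tool goes at most 41.7 mm and 7.16 degrees, less where a joint would pass 70% of its speed; a pose out of reach is approached as far as the arm can. A call is refused whole if a number of a shift passes 41.7 or a number of a turn 0.125, either way. A call with a gripper value outside its range is refused whole. The fingers move at their own pace and stop on an object; the grip force is fixed at half the most. Time passes only in rows, so rows that do not move let the fingers close. It gives the time, the measured TCP pose, the force, the opening and the grip force at its end, in the units of the state.
- sense(): the state, without advancing time (a new reading comes with each control period).
- snapshot(name): name is "scene" or "top" or "wrist"; returns the picture (420x560x3 uint8, blue, green, red); there is no depth.
- camera_model(name): a dict with "fx", "fy", "cx", "cy" (pixels), "k1" (the pictures are not rectified: a ray, as slopes to the right and down, at radius r is drawn at 1 + k1 r^2 times it, then the intrinsics apply), "R" (3x3) and "t" (3): a world point X has camera coordinates R X + t. Camera axes: x right, y down, z forward; pixel columns grow to the right and rows downward; lengths in m; the calibration is good to about 2 mm. A picture is of the moment at which its call begins: read the wrist's pose just before it. camera_model takes no time and is no camera call; for the wrist camera it gives the pose at the moment of the call.
- close_job(): hands the job in; it is judged then, once.
The state is a dict: "time_s": time; "qpos": joint angles; "joint_velocities": joint speeds; "effort": joint torques, N m; "position": TCP position; "eef_rot": TCP orientation; "ft_force": force on the tool from outside, world axes, zero at the start; "torque": the same for the moment, N m; "opening": finger opening in m; "gripper_force": force on a finger pad.
Only numpy, scipy, OpenCV 4.12 (cv2) and the standard library are available. Lean on these libraries where they do the work, as an engineer would, in place of code of your own. Each camera call takes 0.05 s, during which the arm holds its last target. There are 200 camera calls.

## Task

Lower the socket of the loose trailer coupler gently onto the ball of the bench hitch stand, its tube along the stand over the tail rest, and press its head down until the socket is fully home on the ball and the coupler lies level. Let go of it with the latch lever still up, then press the latch lever all the way down. Do not drop or ram it or press on once a part is home, and leave the other things on the bench where they are.

Things in the scene. Friction and masses are not known exactly. Their poses are not given: they have to be found in the camera images.
- hitch_stand: Steel hitch stand bolted to the bench. Origin on the bench top exactly under the ball's centre; x runs from the ball to the tail rest. Ball 40 mm across on an 18 mm neck. The carriage with ball and rest is clamped at a height that varies and is NOT measured: ball centre 115 to 145 mm above the bench; find it by feel or sight. It does not yield. Base plate 220x70x10, x = -35 to 185 mm.
- stand_tail (a point): Point on the stand's base plate under the tail rest, 147 mm along the stand's x, 10 mm above the bench. The rest above it (x = 135 to 160 mm) is a flat rubber-topped block, 70 mm wide across y, its top 22 mm below the ball's centre whatever the height; between ball and rest runs a beam 46 mm wide, its top 40 mm below the ball's centre.
- coupler_socket (a point): Centre of the socket of the loose dark steel coupler = ball centre when fully seated; 22 mm above the bench as it lies. x from socket along the tube, z up. Mouth down: 42.6 mm bore (1.3 mm play each way), flared to 52; steel roof 20 mm above the centre; rim 22 mm below; outside 61 mm across. Finally x points along the stand's x, the tube level on the tail rest.
- coupler_head (a point): Flat top of the coupler's head, 28 mm straight above the socket centre, about 40 mm across; the lever stands at its tube side. A friction pad hangs 5 to 8 mm below the socket roof: the coupler's weight does not move it, so the coupler first stands nose-high on the ball, its tail on the rest. About 14 N pressed down here pushes the pad up (it stays) until the roof lands hard on the ball.
- coupler_tube (a point): Grasp place on the coupler (0.4 to 0.75 kg): middle of its square stub tube, 108 mm along x from the socket centre and 4 mm below it. Tube 36 mm wide (y) and 36 mm tall, x = 50 to 165 mm from the socket; underside 22 mm below, top 14 mm above the socket centre. Centre of mass about 70 mm from the socket.
- latch_lever (a joint): Latch lever on the coupler, rad: 0 fully open (steeply up), 1.35 fully down at its stop, lying level along the tube towards +x; starts at 0 to 0.2. Hinge along the coupler's y, 36 mm along x and 12 mm above the socket centre. At value q the handle points 1.35 - q above +x. Friction 0.2 N m (3 to 4 N at the end); stays where left.
- latch_handle (a point): Middle of the lever's outer face (upper face when down), 55 mm along the handle from the hinge and 20 mm off the hinge line; its x points along the handle, z out of this face when the lever is down. Handle: flat bar 18 mm wide, 6 thick, ending 70 mm from the hinge. A claw on the same part swings in under the ball; if the socket is not fully down it strikes the ball and the lever stops short.
- big_nut: Bystander, to be left alone: large steel hexagon nut lying flat, 36x41, 18 tall mm; origin at the centre of its underside.
- hex_keys: Bystander, to be left alone: set of hex keys in a flat holder, 32x144, 20 tall mm; origin at the centre of its underside.
- solder_spool: Bystander, to be left alone: small spool of solder, upright, 54 across, 39 tall mm; origin at the centre of its underside.
- sanding_block: Bystander, to be left alone: cork sanding block, 58x101, 34 tall mm; origin at the centre of its underside.

How it is judged:
By the outcome, as a careful person would: the job done as asked, in the order asked, and still so for the second after the job is handed in, with the robot touching nothing.
It also fails if it takes over 64 s, if anything falls off the work surface, if the arm or the gripper's body presses on something with over 40 N, if the wrist force passes 120 N, or if a joint passes its speed limit or range.

## Working session

There is one attempt and no reset: what is moved stays moved. The work goes in short steps, Python scripts to look and compute and a tool call to move; the robot and the scene stay as the last step left them, time stands still between calls to the robot, and variables do not carry over. Pictures are saved under pics/ and viewed, at most 10 in all, crops included, and the job is handed in when it is done.

Besides the shell and the picture viewer there is one more tool, called after ">>>" by a JSON object that holds its "api" and its "payload". arm_command: Moves the arm, as the interface text tells. Its arguments: {"type":"object","properties":{"commands":{"type":"array"}},"required":["commands"]}

```bash
mkdir -p pics; ls
python3 - <<'E'
from station import *
import cv2
print(sense())
for n in("scene","top"):
    c=camera_model(n);print(n,c)
    cv2.imwrite(f"pics/{n}0.png",snapshot(n))
a=cv2.imread("pics/scene0.png");b=cv2.imread("pics/top0.png")
E
```

```text
pics
{'time_s': 0.0, 'qpos': array([-8.63896775e-01,  3.59368301e-01,  1.10328795e-02, -3.32648547e-04,
       -1.22408810e+00, -2.88088076e-01]), 'joint_velocities': array([-2.46124209e-04, -5.39140924e-05, -7.10751168e-04,  1.31778216e-04,
       -1.74193452e-04,  2.08593721e-04]), 'effort': array([-7.91896564e-04, -5.83321202e+01,  2.93402231e+01,  6.93633467e+00,
       -6.04780114e-03, -1.90093863e-05]), 'position': array([ 0.2742667 , -0.61623187,  0.23036754]), 'eef_rot': array([ 6.52791526e-01, -3.07250867e+00, -2.48021044e-03]), 'ft_force': array([ 0.37087682, -0.00663167, -0.14950428]), 'torque': array([ 0.03751434, -0.04774018,  0.02572667]), 'gripper_force': 0.0, 'opening': 0.08521303966991216}
scene {'fx': 510.36921470280424, 'fy': 510.36921470280424, 'cx': 287.6605743023364, 'cy': 207.67420272200476, 'k1': -0.08037969259954864, 'R': array([[-0.55526009, -0.83167528, -0.0015712 ],
       [-0.56491427,  0.3785448 , -0.73319554],
       [ 0.61037537, -0.40622663, -0.68001605]]), 't': array([0.36152123, 0.40837634, 0.81392346])}
top {'fx': 381.9449777999167, 'fy': 381.9449777999167, 'cx': 274.5279248598812, 'cy': 207.7058283018489, 'k1': -0.0375467253014299, 'R': array([[ 0.01481792, -0.99987293,  0.00587821],
       [-0.98461897, -0.0156149 , -0.17401628],
       [ 0.17408596, -0.00320924, -0.98472523]]), 't': array([0.02587886, 0.60952821, 0.92692276])}
```

View pics/scene0.png

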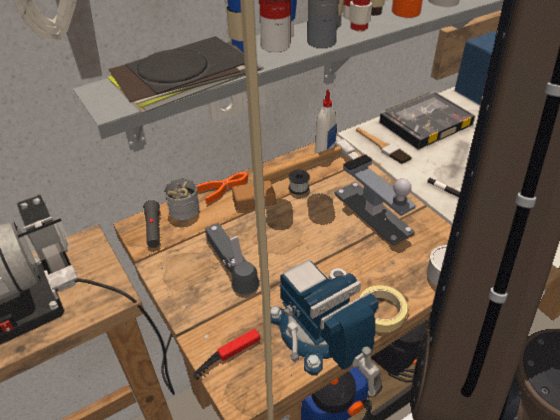

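View pics/top0.png

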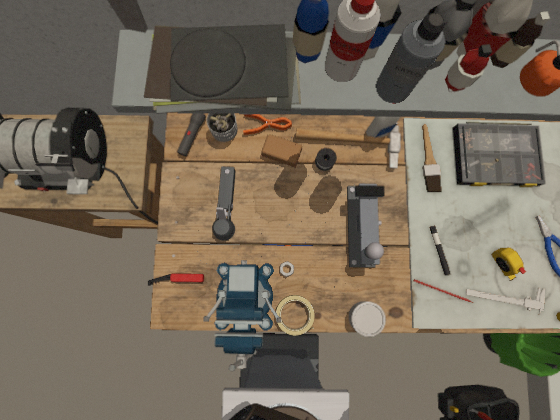

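The scene view shows the coupler, socket near (243,278) and tube end near (213,232), and the stand, ball (402,190). The top view shows the coupler at (223,228) to (227,170) and the stand, ball (373,251), rest (370,190). Both have their x pointing away from the robot. Next I'll enlarge these areas.

```bash
cat > h.py <<'E'
import numpy as np, cv2
from station import *
def K(c): return np.array([[c['fx'],0,c['cx']],[0,c['fy'],c['cy']],[0,0,1]]),np.array([c['k1'],0,0,0,0.])
def ray(c,u,v):
    # invert radial model
    k,d=K(c); p=cv2.undistortPointsIter(np.array([[[u,v]]],float),k,d,None,None,(3,50,1e-10))[0,0]
    R=np.array(c['R']);t=np.array(c['t']); return -R.T@t, R.T@np.array([p[0],p[1],1.])
def plane(c,u,v,z):
    o,d=ray(c,u,v); return o+d*(z-o[2])/d[2]
def proj(c,X):
    k,d=K(c); p,_=cv2.projectPoints(np.array(X,float).reshape(-1,1,3),cv2.Rodrigues(np.array(c['R']))[0],np.array(c['t']),k,d); return p[:,0]
def tri(c1,p1,c2,p2):
    o1,d1=ray(c1,*p1);o2,d2=ray(c2,*p2)
    s=np.linalg.lstsq(np.c_[d1,-d2],o2-o1,rcond=None)[0]
    a=o1+s[0]*d1;b=o2+s[1]*d2; return (a+b)/2,np.linalg.norm(a-b)
E
python3 - <<'E'
from h import *
T=camera_model("top");S=camera_model("scene")
print("camS",ray(S,280,210)[0],"camT",ray(T,280,210)[0])
print("ball tri",tri(T,(373,251),S,(402,190)))
for n,p,z in[("sock",(223,228),.05),("tubeend",(227,170),.036),("nut",(287,269),.018),("rest",(370,190),.1),("spool",(326,159),.039),("vise",(243,270),.1)]: print(n,plane(T,*p,z))
a=cv2.imread("pics/top0.png");b=cv2.imread("pics/scene0.png")
f=lambda im,x,y:cv2.resize(im[y:y+100,x:x+100],(400,300) if 0 else (300,300),interpolation=cv2.INTER_CUBIC)
o=np.vstack([np.hstack([f(a,175,155),f(a,320,175)]),np.hstack([f(b,185,210),f(b,325,150)])])
cv2.imwrite("pics/c0.png",o)
E
```

```text
camS [-0.06536291  0.47671692  0.85346875] camT [0.43840533 0.038368   1.01867994]
ball tri (array([ 0.49665338, -0.19693757,  0.12536989]), np.float64(0.0015308596265428726))
sock [0.55499234 0.16589231 0.05      ]
tubeend [0.71195363 0.16307034 0.036     ]
nut [4.54614062e-01 4.15242321e-04 1.80000000e-02]
rest [ 0.64901061 -0.20000137  0.1       ]
spool [ 0.7458514  -0.10031159  0.039     ]
vise [0.44934506 0.1080465  0.1       ]
```

View pics/c0.png

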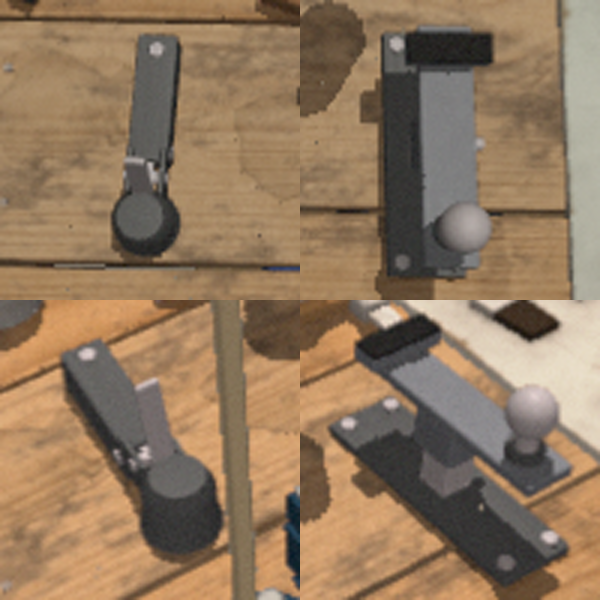

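The crops show the head's top at top-view (223.7,228.3) and scene (245,270). The ball is at top (374.7,251) and scene (401.7,187). The lever stands up at the tube side of the head. I'll now measure poses.

Run:
```python
from h import *
T=camera_model("top");S=camera_model("scene")
def tp(x,y):  # composite->cam pixel (pixel centers)
    f=lambda a:(a+.5)/3-.5
    if y<300: return (T,(f(x)+175,f(y)+155) if x<300 else (f(x-300)+320,f(y)+175))
    return (S,(f(x)+185,f(y-300)+210) if x<300 else (f(x-300)+325,f(y-300)+150))
P=lambda x,y,z:plane(*[tp(x,y)[0],*tp(x,y)[1]],z).round(4)
# circle fits of the ball by mask
for n,im,c,(x0,y0) in(("T","pics/top0.png",(374,251),(0,0)),("S","pics/scene0.png",(402,187),(0,0))):
    a=cv2.imread(im).astype(int);x,y=c;w=a[y-14:y+15,x-14:x+15]
    m=((w[...,2]-w[...,0]>=2)&(w.sum(2)>300)&(w[...,2]-w[...,0]<28)).astype(np.uint8)
    nn,l,st,ce=cv2.connectedComponentsWithStats(m); k=1+st[1:,4].argmax(); print(n,st[k],ce[k]+[x-14,y-14])
B,e=tri(*tp(464,228),*tp(530,412));print("ball",B,e)
print("top  bolts",P(397,44,.012),P(403,262,.012))
print("scene bolts",[P(*p,.012) for p in((349,424),(390,405),(505,563),(549,537))])
print("rest corners T",[P(*p,B[2]-.022) for p in((378,33),(490,33),(492,65),(380,65))])
print("rest corners S",[P(*p,B[2]-.022) for p in((357,350),(424,317),(440,337),(372,370))])
print("head T",P(146,220,.05),"S",P(177,481,.05)); print(tri(*tp(146,220),*tp(177,481)))
print("tube end bolt T",P(156,48,.036),"S",P(88,354,.036))
print("tube end corners T",P(138,36,.036),P(179,38,.036),"S",P(62,355,.036),P(101,341,.036))
print("tube side low T",P(134,150,.036),P(172,150,.036))
```

```text
T [  8   0  16  27 220] [375.55909091 249.71818182]
S [  0   0  29  25 266] [401.81954887 185.90225564]
ball [ 0.49800752 -0.19684214  0.13309312] 0.0016233957794051304
top  bolts [ 0.6702 -0.1739  0.012 ] [ 0.4752 -0.1753  0.012 ]
scene bolts [array([ 0.6665, -0.1716,  0.012 ]), array([ 0.6666, -0.2159,  0.012 ]), array([ 0.4727, -0.1708,  0.012 ]), array([ 0.4744, -0.2184,  0.012 ])]
rest corners T [array([ 0.6563, -0.1376,  0.1111]), array([ 0.6579, -0.2295,  0.1111]), array([ 0.6312, -0.2302,  0.1111]), array([ 0.6297, -0.1388,  0.1111])]
rest corners S [array([ 0.6465, -0.1552,  0.1111]), array([ 0.6502, -0.2268,  0.1111]), array([ 0.623 , -0.2203,  0.1111]), array([ 0.6205, -0.1493,  0.1111])]
head T [0.555 0.165 0.05 ] S [0.5498 0.1759 0.05  ]
(array([0.55831149, 0.16893885, 0.03632458]), np.float64(0.005284899796020291))
tube end bolt T [0.7101 0.1639 0.036 ] S [0.7059 0.1639 0.036 ]
tube end corners T [0.7209 0.1803 0.036 ] [0.7196 0.1438 0.036 ] S [0.7159 0.1808 0.036 ] [0.7128 0.1491 0.036 ]
tube side low T [0.6179 0.1797 0.036 ] [0.6184 0.1465 0.036 ]
```

>>> {"api": "arm_command", "payload": {"commands": [{"hand":85,"linear":[0,0,-5],"delta_rot":[0,0,0.109]},{"hand":85,"linear":[0,0,-5],"delta_rot":[0,0,0.109]},{"hand":85,"linear":[0,0,-5],"delta_rot":[0,0,0.109]},{"hand":85,"linear":[0,0,-5],"delta_rot":[0,0,0.11]}]}}

```text
time_s: 0.43
position: [0.2744, -0.6164, 0.2509]
eef_rot: [-0.037, -3.141, -0.001]
ft_force: [0.1, -0.5, 0.6]
opening: 0.0847
gripper_force: 0.0
```

>>> {"api": "arm_command", "payload": {"commands": [{"hand":85,"linear":[-19,35,0],"delta_rot":[0,0,0]},{"hand":85,"linear":[-19,35,0],"delta_rot":[0,0,0]},{"hand":85,"linear":[-19,35,0],"delta_rot":[0,0,0]},{"hand":85,"linear":[-19,35,0],"delta_rot":[0,0,0]},{"hand":85,"linear":[-19,35,0],"delta_rot":[0,0,0]}]}}

```text
time_s: 0.85
position: [0.3729, -0.4417, 0.2509]
eef_rot: [-0.029, -3.141, -0.001]
ft_force: [1.0, -0.2, 0.5]
opening: 0.0852
gripper_force: 0.0
```

>>> {"api": "arm_command", "payload": {"commands": [{"hand":85,"linear":[-18,38,0],"delta_rot":[0,0,0]},{"hand":85,"linear":[-18,38,0],"delta_rot":[0,0,0]},{"hand":85,"linear":[-18,38,0],"delta_rot":[0,0,0]},{"hand":85,"linear":[-18,38,0],"delta_rot":[0,0,0]},{"hand":85,"linear":[-18,38,0],"delta_rot":[0,0,0]}]}}

```text
time_s: 1.27
position: [0.4655, -0.2548, 0.2513]
eef_rot: [0.029, 3.141, 0.0]
ft_force: [0.9, -0.7, -0.3]
opening: 0.085
gripper_force: 0.0
```

>>> {"api": "arm_command", "payload": {"commands": [{"hand":85,"linear":[-18,38,0],"delta_rot":[0,0,0]},{"hand":85,"linear":[-18,38,0],"delta_rot":[0,0,0]},{"hand":85,"linear":[-18,38,0],"delta_rot":[0,0,0]},{"hand":85,"linear":[-18,38,0],"delta_rot":[0,0,0]},{"hand":85,"linear":[-18,38,0],"delta_rot":[0,0,0]}]}}

```text
time_s: 1.68
position: [0.5581, -0.068, 0.2513]
eef_rot: [-0.028, -3.141, -0.0]
ft_force: [0.4, -0.3, 0.4]
opening: 0.085
gripper_force: 0.0
```

>>> {"api": "arm_command", "payload": {"commands": [{"hand":85,"linear":[-18,38,0],"delta_rot":[0,0,0]},{"hand":85,"linear":[-18,38,0],"delta_rot":[0,0,0]},{"hand":85,"linear":[-18,38,0],"delta_rot":[0,0,0]},{"hand":85,"linear":[-18,38,0],"delta_rot":[0,0,0]},{"hand":85,"linear":[-18,38,0],"delta_rot":[0,0,0]}]}}

```text
time_s: 2.1
position: [0.6507, 0.1185, 0.251]
eef_rot: [-0.028, -3.141, 0.0]
ft_force: [1.5, -1.1, 0.6]
opening: 0.0853
gripper_force: 0.0
```

>>> {"api": "arm_command", "payload": {"commands": [{"hand":85,"linear":[-5,19,0],"delta_rot":[0,0,0]},{"hand":85,"linear":[0,10,0],"delta_rot":[0,0,0]},{"hand":85,"linear":[0,0,0],"delta_rot":[0,0,0]}]}}

```text
time_s: 2.35
position: [0.6556, 0.1472, 0.25]
eef_rot: [-0.026, -3.14, 0.001]
ft_force: [-0.1, -0.0, 0.2]
opening: 0.0853
gripper_force: 0.0
```

Run:
```python
from h import *
s=sense();c=camera_model("wrist");im=snapshot("wrist");cv2.imwrite("pics/w1.png",im)
import pickle;pickle.dump(c,open("w1.pkl","wb"))
print(s['qpos'],s['position'],s['eef_rot'],ray(c,280,210))
print(proj(c,[[.555,.165,.05],[.7203,.162,.036],s['position']]))
```

```text
[ 5.10190479e-01  3.44743790e-01  3.42751788e-02 -3.85381819e-04
 -1.26221322e+00 -2.09712172e+00] [0.65560511 0.14724957 0.25000135] [-2.55139836e-02 -3.13966910e+00  9.65719735e-04] (array([0.58352814, 0.14907453, 0.39400445]), array([ 0.27333909, -0.00863025, -0.96190365]))
[[298.12842097  78.41430031]
 [295.49753163 240.91984865]
 [280.05641863 276.65938305]]
```

View pics/w1.png

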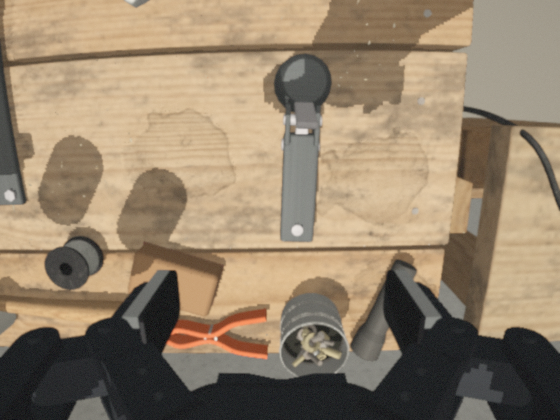

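The wrist view shows the coupler's head at about (302,80) and its tube end at (282–313,241), running nearly straight down the image. Next I'll refine from mask edges.

Run:
```python
from h import *
import pickle;c=pickle.load(open("w1.pkl","rb"));im=cv2.imread("pics/w1.png").astype(int)
# dark grey, non-wood: low saturation
m=((im.max(2)-im.min(2)<22)&(im.max(2)<125)).astype(np.uint8)
for v in range(160,236,15):
    r=np.where(m[v,270:330])[0]+270; l,h=r.min(),r.max(); a,b=plane(c,l-.5,v,.036),plane(c,h+.5,v,.036)
    print(v,l,h,((a+b)/2).round(4),np.linalg.norm(a-b).round(4))
# end row
col=m[225:255,290:305]; print("end", [np.where(col[:,k])[0].max()+225 for k in range(0,15,3)], plane(c,297,240.5,.036))
h=im[50:115,268:338]; g=cv2.GaussianBlur(h.astype(np.uint8),(3,3),0)
cr=cv2.resize(im[45:250,240:360].astype(np.uint8),None,fx=2.9,fy=2.9,interpolation=cv2.INTER_CUBIC)
cv2.imwrite("pics/c1.png",cr)
```

```text
160 316 316 [0.6331 0.1833 0.036 ] 0.001
175 315 316 [0.6485 0.1829 0.036 ] 0.0021
190 315 315 [0.6643 0.1826 0.036 ] 0.001
205 314 314 [0.6804 0.1816 0.036 ] 0.0011
220 313 313 [0.6969 0.1807 0.036 ] 0.0011Traceback (most recent call last):
  File "<stdin>", line 6, in <module>
    return umr_minimum(a, axis, None, out, keepdims, initial, where)
ValueError: zero-size array to reduction operation minimum which has no identity
```

Run:
```python
from h import *
import pickle;c=pickle.load(open("w1.pkl","rb"));im=cv2.imread("pics/w1.png").astype(int)
m=(im[...,2]-im[...,0]<12).astype(np.uint8)
for v in range(160,236,15):
    r=np.where(m[v,270:330])[0]+270; l,h=r.min(),r.max(); a,b=plane(c,l-.5,v,.036),plane(c,h+.5,v,.036)
    print(v,l,h,((a+b)/2).round(4),np.linalg.norm(a-b).round(4))
col=m[225:260,288:308]; e=[np.where(col[:,k])[0].max()+225 for k in range(0,20,4)];print("end",e, plane(c,297,np.median(e)+.5,.036))
cr=cv2.resize(im[45:250,240:360].astype(np.uint8),None,fx=2.9,fy=2.9,interpolation=cv2.INTER_CUBIC)
cv2.imwrite("pics/c1.png",cr)
```

```text
160 284 316 [0.6329 0.1671 0.036 ] 0.0335
175 283 315 [0.6483 0.166  0.036 ] 0.0339
190 283 315 [0.664 0.166 0.036] 0.0342
205 282 314 [0.6801 0.1649 0.036 ] 0.0346
220 282 313 [0.6966 0.1643 0.036 ] 0.034
235 281 311 [0.7135 0.1626 0.036 ] 0.0334
end [np.int64(240), np.int64(240), np.int64(240), np.int64(240), np.int64(240)] [0.71984341 0.16362719 0.036     ]
```

View pics/c1.png

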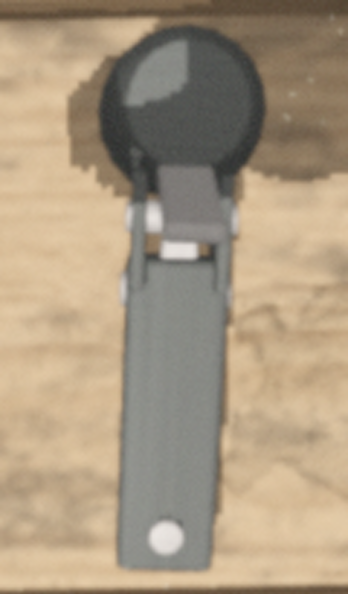

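The crop shows the head's top centred at w1 (304.5,79), with the lever standing up at the tube side. The tube runs at a yaw of about -0.042. Now I'll align and descend.

>>> {"api": "arm_command", "payload": {"commands": [{"hand":85,"linear":[1,10,36],"delta_rot":[0,0,0.026]},{"hand":85,"linear":[0,9,36],"delta_rot":[0,0,0]},{"hand":85,"linear":[0,0,36],"delta_rot":[0,0,0]},{"hand":85,"linear":[0,0,36],"delta_rot":[0,0,0]},{"hand":85,"linear":[0,0,30],"delta_rot":[0,0,0]}]}}

```text
time_s: 2.82
position: [0.6543, 0.1624, 0.0755]
eef_rot: [-0.072, -3.14, 0.0]
ft_force: [0.6, -0.4, -1.2]
opening: 0.0852
gripper_force: 0.0
```

>>> {"api": "arm_command", "payload": {"commands": [{"hand":85,"linear":[0,0,24],"delta_rot":[0,0,0]},{"hand":85,"linear":[0,0,22],"delta_rot":[0,0,0]},{"hand":85,"linear":[0,0,15],"delta_rot":[0,0,0]},{"hand":85,"linear":[0,0,8],"delta_rot":[0,0,0]},{"hand":85,"linear":[0,0,0],"delta_rot":[0,0,0]}]}}

```text
time_s: 3.23
position: [0.6543, 0.1625, 0.0068]
eef_rot: [-0.072, -3.138, 0.002]
ft_force: [0.5, -0.4, 1.1]
opening: 0.0852
gripper_force: 0.0
```

>>> {"api": "arm_command", "payload": {"commands": [{"hand":60,"linear":[0,3.5,0],"delta_rot":[0,0,0]},{"hand":46,"linear":[0,0,0],"delta_rot":[0,0,0]},{"hand":40,"linear":[0,0,0],"delta_rot":[0,0,0]},{"hand":36,"linear":[0,0,0],"delta_rot":[0,0,0]},{"hand":30,"linear":[0,0,0],"delta_rot":[0,0,0]}]}}

```text
time_s: 3.65
position: [0.6564, 0.1681, 0.0099]
eef_rot: [0.069, 3.139, 0.001]
ft_force: [-0.7, -1.1, 7.4]
opening: 0.035
gripper_force: 61.0
```

>>> {"api": "arm_command", "payload": {"commands": [{"hand":20,"linear":[0,0,0],"delta_rot":[0,0,0]},{"hand":20,"linear":[0,0,0],"delta_rot":[0,0,0]},{"hand":20,"linear":[0,0,0],"delta_rot":[0,0,0]}]}}

```text
time_s: 3.9
position: [0.6564, 0.1682, 0.0099]
eef_rot: [0.069, 3.139, 0.001]
ft_force: [-1.1, -0.8, 6.3]
opening: 0.035
gripper_force: 61.0
```

>>> {"api": "arm_command", "payload": {"commands": [{"hand":20,"linear":[0,0,-5],"delta_rot":[0,0,0]},{"hand":20,"linear":[0,0,-10],"delta_rot":[0,0,0]},{"hand":20,"linear":[0,0,-20],"delta_rot":[0,0,0]},{"hand":20,"linear":[0,0,-25],"delta_rot":[0,0,0]},{"hand":20,"linear":[0,0,-30],"delta_rot":[0,0,0]}]}}

```text
time_s: 4.32
position: [0.654, 0.1673, 0.0976]
eef_rot: [-0.07, -3.137, 0.002]
ft_force: [0.4, -0.9, -6.0]
opening: 0.0351
gripper_force: 60.7
```

>>> {"api": "arm_command", "payload": {"commands": [{"hand":20,"linear":[0,0,-35],"delta_rot":[0,0,0]},{"hand":20,"linear":[0,0,-35],"delta_rot":[0,0,0]},{"hand":20,"linear":[0,0,-30],"delta_rot":[0,0,0]},{"hand":20,"linear":[0,0,-15],"delta_rot":[0,0,0]},{"hand":20,"linear":[0,0,0],"delta_rot":[0,0,0]}]}}

```text
time_s: 4.73
position: [0.6573, 0.1685, 0.2186]
eef_rot: [0.069, 3.134, 0.005]
ft_force: [1.1, 0.2, -4.9]
opening: 0.0351
gripper_force: 60.9
```

Run:
```python
from h import *
import pickle
s=sense();c=camera_model("wrist");im=snapshot("wrist");cv2.imwrite("pics/w2.png",im);pickle.dump((c,s),open("w2.pkl","wb"))
b=snapshot("scene");cv2.imwrite("pics/s2.png",b)
print(s['position'],s['eef_rot'],s['ft_force'],s['torque'],s['opening'])
o=np.hstack([cv2.resize(im[30:280,200:400],(400,500),interpolation=cv2.INTER_CUBIC),cv2.resize(b[110:310,120:280],(400,500),interpolation=cv2.INTER_CUBIC)])
cv2.imwrite("pics/c2.png",o)
```

```text
[0.6572552  0.16850128 0.21864213] [0.06854036 3.13422277 0.00495203] [ 1.13141681  0.21621608 -4.89481852] [ 0.07395241 -0.40351104  0.01584121] 0.035098332909683436
```

View pics/c2.png

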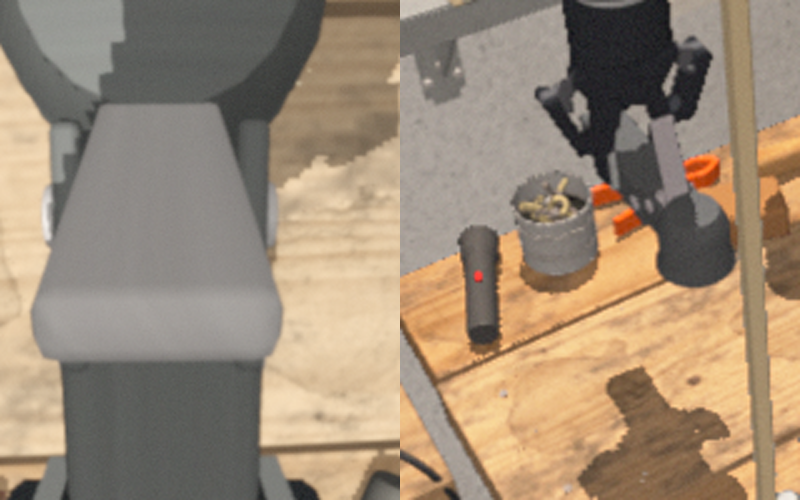

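The coupler hangs in the grip with its lever up and looks nearly level. Next I'll check for droop numerically from the head's outline.

Run:
```python
from h import *
import pickle
c,s=pickle.load(open("w2.pkl","rb"));im=cv2.imread("pics/w2.png").astype(int);print(c['fx'])
m=(im[...,2]-im[...,0]<14).astype(np.uint8)
for v in range(0,110,8):
    r=np.where(m[v,150:450])[0]+150; print(v,r.min() if len(r) else 0,r.max() if len(r) else 0,end='; ')
cR,p=np.array(c['R']),s['position']
R=cv2.Rodrigues(s['eef_rot'])[0]
print('\ntool axes',R.round(3).tolist())
a=np.linspace(0,2*np.pi,24,endpoint=False)
for tilt in(0,.05,.1,.15):  # nose-down
    # coupler axes: x=-toolx, z=-toolz; pivot at grasp (0,0,19mm behind)
    d=101.6e-3; rel=lambda X: np.stack([X[:,0]-d,X[:,1],X[:,2]+.022-.0099-.019],1)
    Ct=lambda X:(lambda q:np.stack([q[:,0]*np.cos(tilt)-q[:,2]*np.sin(tilt)*-1*-1,q[:,1],q[:,0]*np.sin(tilt)+q[:,2]*np.cos(tilt)],1))(rel(X))
    W=lambda X:(lambda q:p+(R@np.stack([-q[:,0],q[:,1],-q[:,2]-.019],0)).T)(Ct(X))
    for n,X in(("head top front/back/sides",np.array([[0,0,.028],[-.02,0,.028],[.02,0,.028],[0,.02,.028],[0,-.02,.028],[0,.0305,-.02],[0,-.0305,-.02]])),):
        print(tilt,proj(c,W(X)).round(0).tolist())
cv2.imwrite("pics/w2b.png",cv2.resize(im[0:130,180:420].astype(np.uint8),None,fx=3,fy=3))
```

```text
353.3504214781628
0 197 360; 8 196 361; 16 196 362; 24 195 362; 32 196 361; 40 197 359; 48 199 358; 56 203 354; 64 208 350; 72 212 346; 80 218 341; 88 223 336; 96 225 333; 104 226 333; 
tool axes [[-0.999, 0.044, 0.007], [0.044, 0.999, 0.003], [-0.007, 0.003, -1.0]]
0 [[279.0, -1.0], [279.0, -79.0], [279.0, 76.0], [353.0, -0.0], [205.0, 0.0], [356.0, 36.0], [204.0, 36.0]]
0.05 [[279.0, 1.0], [279.0, -72.0], [279.0, 74.0], [350.0, 2.0], [209.0, 2.0], [353.0, 42.0], [206.0, 42.0]]
0.1 [[279.0, 4.0], [279.0, -64.0], [279.0, 72.0], [347.0, 4.0], [212.0, 5.0], [351.0, 48.0], [209.0, 48.0]]
0.15 [[279.0, 7.0], [279.0, -56.0], [279.0, 72.0], [344.0, 8.0], [215.0, 8.0], [349.0, 55.0], [211.0, 55.0]]
```

View pics/w2b.png

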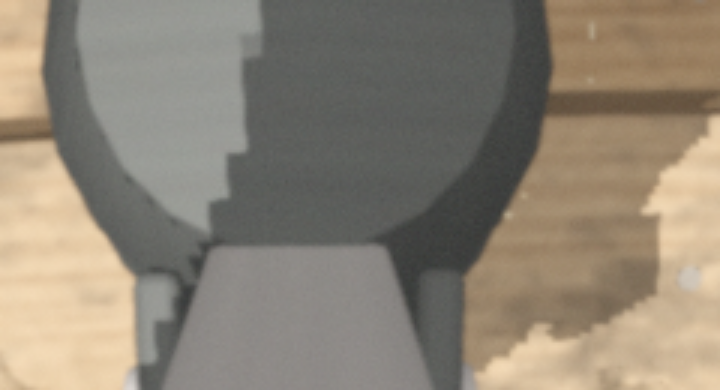

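The head-top circle spans 206–352 px in w2, against 205–353 predicted for level. So the coupler is held level, with the socket about 100.5 mm from the grasp. Carrying it over the stand.

>>> {"api": "arm_command", "payload": {"commands": [{"hand":20,"linear":[2,-16,0],"delta_rot":[0,0,0]},{"hand":20,"linear":[4,-32,0],"delta_rot":[0,0,0]},{"hand":20,"linear":[4,-32,0],"delta_rot":[0,0,0]},{"hand":20,"linear":[4,-32,0],"delta_rot":[0,0,0]},{"hand":20,"linear":[4,-32,0],"delta_rot":[0,0,0]}]}}

```text
time_s: 5.25
position: [0.6293, 0.0231, 0.2104]
eef_rot: [-0.069, -3.136, 0.002]
ft_force: [0.7, -0.2, -5.7]
opening: 0.0348
gripper_force: 61.0
```

>>> {"api": "arm_command", "payload": {"commands": [{"hand":20,"linear":[4,-32,0],"delta_rot":[0,0,0]},{"hand":20,"linear":[4,-32,0],"delta_rot":[0,0,0]},{"hand":20,"linear":[4,-32,0],"delta_rot":[0,0,0]},{"hand":20,"linear":[4,-32,0],"delta_rot":[0,0,0]},{"hand":20,"linear":[4,-32,0],"delta_rot":[0,0,0]}]}}

```text
time_s: 5.67
position: [0.6022, -0.1357, 0.2106]
eef_rot: [-0.07, -3.136, -0.0]
ft_force: [1.1, 0.3, -4.7]
opening: 0.035
gripper_force: 61.0
```

>>> {"api": "arm_command", "payload": {"commands": [{"hand":20,"linear":[4,-32,0],"delta_rot":[0,0,-0.025]},{"hand":20,"linear":[2,-20,0],"delta_rot":[0,0,-0.024]},{"hand":20,"linear":[0,-9,0],"delta_rot":[0,0,0]},{"hand":20,"linear":[0,0,0],"delta_rot":[0,0,0]},{"hand":20,"linear":[0,0,0],"delta_rot":[0,0,0]}]}}

```text
time_s: 6.08
position: [0.5955, -0.1951, 0.2113]
eef_rot: [0.004, -3.139, -0.001]
ft_force: [0.1, 0.3, -4.8]
opening: 0.0348
gripper_force: 61.1
```

Run:
```python
from h import *
import pickle
s=sense();c=camera_model("wrist");im=snapshot("wrist");cv2.imwrite("pics/w3.png",im);t=snapshot("top");cv2.imwrite("pics/t3.png",t);b=snapshot("scene");cv2.imwrite("pics/s3.png",b)
pickle.dump((c,s),open("w3.pkl","wb"))
print(s['position'],s['eef_rot'],s['ft_force'],s['qpos'])
S=camera_model("scene");print(proj(S,[[.497,-.196,.133]]))
f=lambda i,x,y,w,h:cv2.resize(i[y:y+h,x:x+w],(400,300),interpolation=cv2.INTER_CUBIC)
o=np.vstack([np.hstack([f(im,140,0,280,210),f(t,310,140,133,100)]),np.hstack([f(b,300,60,200,150),f(b,360,150,80,60)])])
cv2.imwrite("pics/c3.png",o)
```

```text
[ 0.5955221  -0.19508654  0.2113316 ] [ 4.42426065e-03 -3.13856815e+00 -1.17755512e-03] [ 0.1169421   0.33319268 -4.79986231] [-5.96943524e-03  2.94880812e-01 -1.26598561e-01 -7.96811037e-04
 -1.15234369e+00 -1.56168272e+00]
[[401.73982562 187.41935103]]
```

View pics/c3.png

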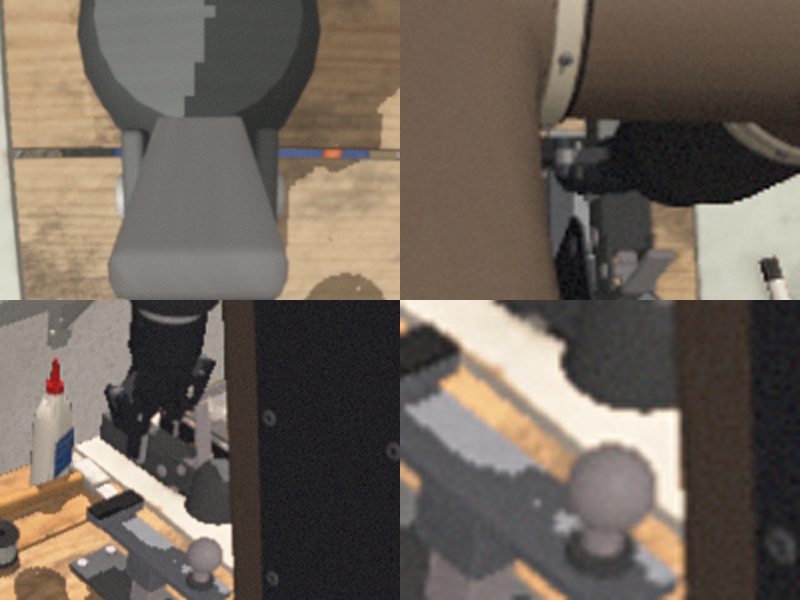

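The coupler is over the ball, with the stand ball at scene (402,188), so its centre height is about 0.13. I'll lower in stages, reading forces.

>>> {"api": "arm_command", "payload": {"commands": [{"hand":20,"linear":[-2.5,0.5,8],"delta_rot":[0,0,0]},{"hand":20,"linear":[0,0,12],"delta_rot":[0,0,0]},{"hand":20,"linear":[0,0,12],"delta_rot":[0,0,0]},{"hand":20,"linear":[0,0,8],"delta_rot":[0,0,0]},{"hand":20,"linear":[0,0,0],"delta_rot":[0,0,0]}]}}

```text
time_s: 6.65
position: [0.5973, -0.1938, 0.1699]
eef_rot: [0.007, -3.137, -0.001]
ft_force: [-0.6, 0.8, -5.9]
opening: 0.0355
gripper_force: 61.0
```

>>> {"api": "arm_command", "payload": {"commands": [{"hand":20,"linear":[0,0,5],"delta_rot":[0,0,0]},{"hand":20,"linear":[0,0,5],"delta_rot":[0,0,0]},{"hand":20,"linear":[0,0,4],"delta_rot":[0,0,0]},{"hand":20,"linear":[0,0,3],"delta_rot":[0,0,0]},{"hand":20,"linear":[0,0,0],"delta_rot":[0,0,0]}]}}

```text
time_s: 7.07
position: [0.5987, -0.1944, 0.1556]
eef_rot: [0.007, -3.141, -0.0]
ft_force: [-0.5, 0.1, -5.5]
opening: 0.0348
gripper_force: 61.1
```

>>> {"api": "arm_command", "payload": {"commands": [{"hand":20,"linear":[0,0,3],"delta_rot":[0,0,0]},{"hand":20,"linear":[0,0,3],"delta_rot":[0,0,0]},{"hand":20,"linear":[0,0,2],"delta_rot":[0,0,0]},{"hand":20,"linear":[0,0,0],"delta_rot":[0,0,0]}]}}

```text
time_s: 7.4
position: [0.5981, -0.1946, 0.1477]
eef_rot: [0.007, -3.14, 0.0]
ft_force: [-3.6, -0.9, -7.0]
opening: 0.0346
gripper_force: 61.4
```

>>> {"api": "arm_command", "payload": {"commands": [{"hand":20,"linear":[0,0,2],"delta_rot":[0,0,0]},{"hand":20,"linear":[0,0,2],"delta_rot":[0,0,0]},{"hand":20,"linear":[0,0,1.5],"delta_rot":[0,0,0]},{"hand":20,"linear":[0,0,0],"delta_rot":[0,0,0]}]}}

```text
time_s: 7.73
position: [0.5978, -0.1947, 0.1423]
eef_rot: [0.007, -3.139, 0.0]
ft_force: [-5.1, -2.1, -3.4]
opening: 0.0349
gripper_force: 61.7
```

>>> {"api": "arm_command", "payload": {"commands": [{"hand":20,"linear":[1,-0.5,0],"delta_rot":[0,0,0]},{"hand":20,"linear":[0,0,0],"delta_rot":[0,0,0]}]}}

```text
time_s: 7.9
position: [0.5977, -0.1949, 0.1426]
eef_rot: [0.007, -3.141, -0.0]
ft_force: [-3.8, -1.2, -4.5]
opening: 0.0349
gripper_force: 61.3
```

>>> {"api": "arm_command", "payload": {"commands": [{"hand":20,"linear":[0.5,-0.3,1],"delta_rot":[0,0,0]},{"hand":20,"linear":[0,0,1],"delta_rot":[0,0,0]},{"hand":20,"linear":[0,0,0],"delta_rot":[0,0,0]}]}}

```text
time_s: 8.15
position: [0.5974, -0.1952, 0.1407]
eef_rot: [0.008, -3.141, -0.0]
ft_force: [-3.3, -1.5, -2.8]
opening: 0.035
gripper_force: 61.5
```

>>> {"api": "arm_command", "payload": {"commands": [{"hand":20,"linear":[1,-0.5,0],"delta_rot":[0,0,0]},{"hand":20,"linear":[0.5,-0.3,1],"delta_rot":[0,0,0]},{"hand":20,"linear":[0,0,1],"delta_rot":[0,0,0]},{"hand":20,"linear":[0,0,0],"delta_rot":[0,0,0]}]}}

```text
time_s: 8.48
position: [0.5966, -0.1958, 0.1387]
eef_rot: [-0.008, 3.141, 0.0]
ft_force: [-0.3, -0.0, -5.4]
opening: 0.0348
gripper_force: 61.0
```

>>> {"api": "arm_command", "payload": {"commands": [{"hand":20,"linear":[0.5,-0.3,1],"delta_rot":[0,0,0]},{"hand":20,"linear":[0,0,1],"delta_rot":[0,0,0]},{"hand":20,"linear":[0,0,0],"delta_rot":[0,0,0]}]}}

```text
time_s: 8.73
position: [0.5955, -0.1962, 0.1365]
eef_rot: [0.008, -3.141, -0.0]
ft_force: [-0.9, 0.3, -6.6]
opening: 0.0347
gripper_force: 61.1
```

Lateral force is gone. Continuing down.

>>> {"api": "arm_command", "payload": {"commands": [{"hand":20,"linear":[0,0,1.5],"delta_rot":[0,0,0]},{"hand":20,"linear":[0,0,1],"delta_rot":[0,0,0]},{"hand":20,"linear":[0,0,0],"delta_rot":[0,0,0]}]}}

```text
time_s: 8.98
position: [0.5954, -0.1963, 0.134]
eef_rot: [0.007, -3.141, -0.0]
ft_force: [0.7, -0.2, -5.9]
opening: 0.035
gripper_force: 61.1
```

>>> {"api": "arm_command", "payload": {"commands": [{"hand":20,"linear":[0,0,1],"delta_rot":[0,0,0]},{"hand":20,"linear":[0,0,1],"delta_rot":[0,0,0]},{"hand":20,"linear":[0,0,0],"delta_rot":[0,0,0]}]}}

```text
time_s: 9.23
position: [0.5954, -0.1963, 0.1321]
eef_rot: [0.007, -3.141, -0.0]
ft_force: [0.5, 0.6, -5.7]
opening: 0.0347
gripper_force: 61.1
```

>>> {"api": "arm_command", "payload": {"commands": [{"hand":20,"linear":[0,0,1],"delta_rot":[0,0,0]},{"hand":20,"linear":[0,0,1],"delta_rot":[0,0,0]},{"hand":20,"linear":[0,0,0],"delta_rot":[0,0,0]}]}}

```text
time_s: 9.48
position: [0.5955, -0.1963, 0.1301]
eef_rot: [0.007, -3.141, -0.0]
ft_force: [-0.6, 0.5, -6.2]
opening: 0.0351
gripper_force: 61.1
```

>>> {"api": "arm_command", "payload": {"commands": [{"hand":20,"linear":[0,0,1],"delta_rot":[0,0,0]},{"hand":20,"linear":[0,0,0.5],"delta_rot":[0,0,0]},{"hand":20,"linear":[0,0,0],"delta_rot":[0,0,0]}]}}

```text
time_s: 9.73
position: [0.5955, -0.1964, 0.1292]
eef_rot: [0.008, -3.142, 0.0]
ft_force: [-0.7, 0.6, -0.8]
opening: 0.0349
gripper_force: 61.7
```

Pad contact felt at TCP z = 0.129, so the ball centre is at about 0.134, which agrees with vision. Now I'll tilt the tail down onto the rest, pivoting about the socket.

>>> {"api": "arm_command", "payload": {"commands": [{"hand":20,"linear":[0,0,1],"delta_rot":[0,0.01,0]},{"hand":20,"linear":[0,0,1],"delta_rot":[0,0.01,0]},{"hand":20,"linear":[0,0,0],"delta_rot":[0,0,0]}]}}

```text
time_s: 9.98
position: [0.5955, -0.1964, 0.1268]
eef_rot: [0.008, -3.12, 0.001]
ft_force: [-2.3, 1.0, 0.2]
opening: 0.0348
gripper_force: 62.0
```

>>> {"api": "arm_command", "payload": {"commands": [{"hand":20,"linear":[0,0,0.8],"delta_rot":[0,0.008,0]},{"hand":20,"linear":[0,0,0],"delta_rot":[0,0,0]}]}}

```text
time_s: 10.15
position: [0.5957, -0.1965, 0.1267]
eef_rot: [0.008, -3.113, 0.001]
ft_force: [-4.0, -0.0, 5.3]
opening: 0.0349
gripper_force: 62.3
```

Run:
```python
from h import *
s=sense();print(s['position'],s['ft_force'],s['torque'],s['eef_rot'])
b=snapshot("scene");cv2.imwrite("pics/s4.png",b)
cv2.imwrite("pics/c4.png",cv2.resize(b[130:230,310:430],(720,600),interpolation=cv2.INTER_CUBIC))
```

```text
[ 0.59566066 -0.19652175  0.12673387] [-4.01918575 -0.0272461   5.33787212] [0.27287646 1.55552136 0.03040036] [ 7.93613195e-03 -3.11303338e+00  9.33647694e-04]
```

View pics/c4.png

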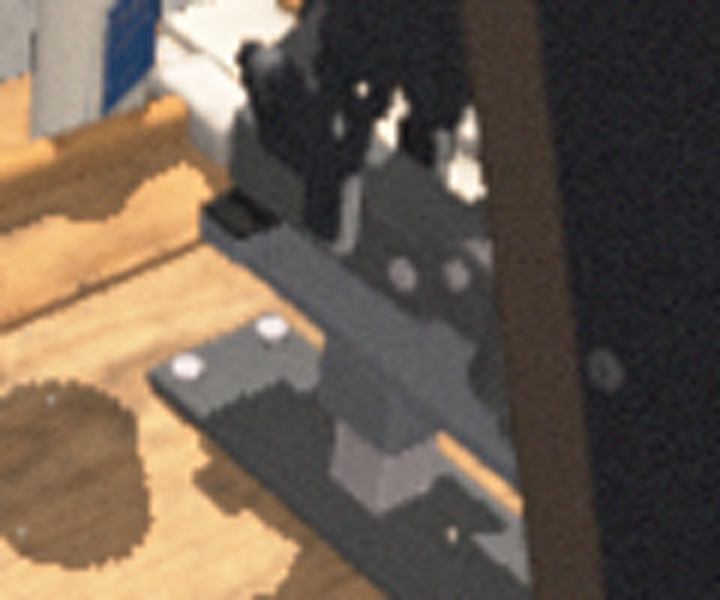

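>>> {"api": "arm_command", "payload": {"commands": [{"hand":20,"linear":[0.3,0,0.2],"delta_rot":[0,0.008,0]},{"hand":20,"linear":[0.3,0,0.5],"delta_rot":[0,0.008,0]},{"hand":20,"linear":[0,0,0],"delta_rot":[0,0,0]}]}}

```text
time_s: 10.45
position: [0.5955, -0.1965, 0.1267]
eef_rot: [0.008, -3.098, 0.001]
ft_force: [-6.6, 1.6, 10.1]
opening: 0.0346
gripper_force: 63.0
```

Run:
```python
from h import *
s=sense();print(s['position'],s['ft_force'],s['torque'],s['eef_rot'])
```

```text
[ 0.59554164 -0.19648569  0.12670621] [-6.59535127  1.61981974 10.14602431] [0.61513572 1.51132786 0.09816441] [ 8.47691564e-03 -3.09827921e+00  1.13918569e-03]
```

>>> {"api": "arm_command", "payload": {"commands": [{"hand":20,"linear":[0.5,0,-0.8],"delta_rot":[0,0,0]},{"hand":20,"linear":[0.5,0,-0.4],"delta_rot":[0,0,0]},{"hand":20,"linear":[0,0,0],"delta_rot":[0,0,0]}]}}

```text
time_s: 10.7
position: [0.5952, -0.1963, 0.1268]
eef_rot: [0.008, -3.1, 0.0]
ft_force: [1.9, 0.0, 0.1]
opening: 0.0347
gripper_force: 61.6
```

Run:
```python
from h import *
s=sense();print(s['position'],s['ft_force'],s['torque'],s['eef_rot'])
```

```text
[ 0.59523957 -0.19634015  0.12678355] [1.88208214 0.04567258 0.07083684] [ 0.04760037 -1.3377763  -0.00742951] [ 7.52950063e-03 -3.10003805e+00  3.56995331e-04]
```

Forces are near zero with the weight on the stand, so I'll release. The lever is still up.

>>> {"api": "arm_command", "payload": {"commands": [{"hand":37,"linear":[0,0,0],"delta_rot":[0,0,0]},{"hand":40,"linear":[0,0,0],"delta_rot":[0,0,0]},{"hand":60,"linear":[0,0,0],"delta_rot":[0,0,0]},{"hand":80,"linear":[0,0,0],"delta_rot":[0,0,0]},{"hand":80,"linear":[0,0,0],"delta_rot":[0,-0.042,0]}]}}

```text
time_s: 11.12
position: [0.5949, -0.1963, 0.126]
eef_rot: [0.008, -3.138, 0.001]
ft_force: [0.5, 0.2, 0.8]
opening: 0.0746
gripper_force: 0.0
```

>>> {"api": "arm_command", "payload": {"commands": [{"hand":80,"linear":[0,0,-15],"delta_rot":[0,0,0]},{"hand":80,"linear":[0,0,-35],"delta_rot":[0,0,0]},{"hand":80,"linear":[0,0,-40],"delta_rot":[0,0,0]},{"hand":80,"linear":[0,0,-35],"delta_rot":[0,0,0]},{"hand":80,"linear":[0,0,0],"delta_rot":[0,0,0]}]}}

```text
time_s: 11.53
position: [0.5974, -0.1974, 0.2603]
eef_rot: [-0.009, 3.132, -0.005]
ft_force: [1.5, 0.2, 1.1]
opening: 0.08
gripper_force: 0.0
```

Run:
```python
from h import *
import pickle
s=sense();c=camera_model("wrist");im=snapshot("wrist");pickle.dump((c,s),open("w5.pkl","wb"));cv2.imwrite("pics/w5.png",im);b=snapshot("scene");cv2.imwrite("pics/s5.png",b)
print(s['position'],s['eef_rot'],s['ft_force'])
o=np.hstack([cv2.resize(im[0:300,190:390],(400,600),interpolation=cv2.INTER_CUBIC),cv2.resize(b[110:230,330:410],(400,600),interpolation=cv2.INTER_CUBIC)])
cv2.imwrite("pics/c5.png",o)
# expected head top (nose-high 6.5mm), c=.135
print(proj(c,[[.495,-.1965,.169],[.60,-.1965,.15],[.66,-.1965,.14]]))
```

```text
[ 0.59736503 -0.19744644  0.26025007] [-0.00904277  3.13211252 -0.00474788] [1.50336954 0.15116411 1.12901108]
[[283.15083156  58.92004701]
 [282.1892601  211.53443432]
 [281.7660169  277.43889109]]
```

View pics/c5.png

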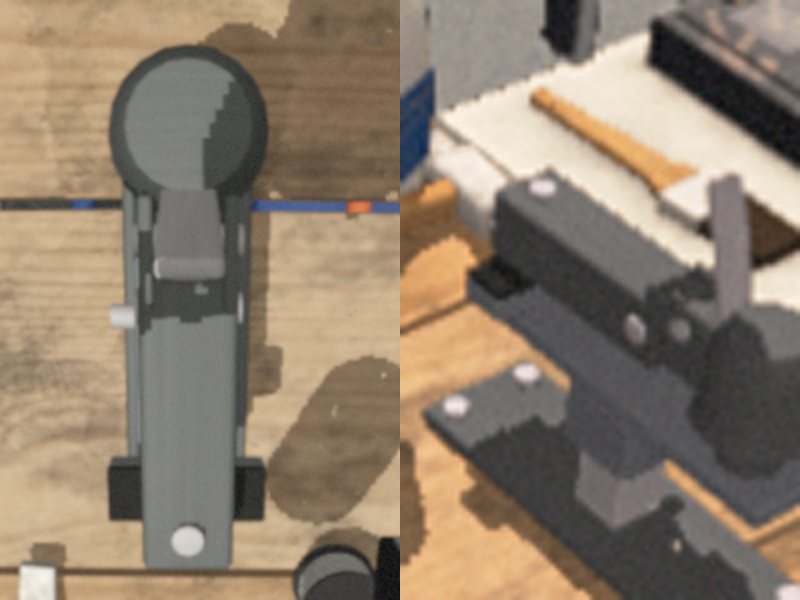

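The coupler stands nose-high on the ball with its tail on the rest and its lever up. In w5 the head's top is at (284,62), so the head is at x≈0.496. Next I'll close the fingers and go above the head's front.

>>> {"api": "arm_command", "payload": {"commands": [{"hand":0,"linear":[22,0.5,-5],"delta_rot":[0,0,0]},{"hand":0,"linear":[32,0.5,0],"delta_rot":[0,0,0]},{"hand":0,"linear":[32,0,0],"delta_rot":[0,0,0]},{"hand":0,"linear":[22,0,0],"delta_rot":[0,0,0]},{"hand":0,"linear":[0,0,0],"delta_rot":[0,0,0]}]}}

```text
time_s: 12.05
position: [0.4818, -0.1957, 0.2561]
eef_rot: [0.006, -3.138, -0.002]
ft_force: [-0.1, 0.7, 0.4]
opening: 0.0194
gripper_force: 0.0
```

>>> {"api": "arm_command", "payload": {"commands": [{"hand":0,"linear":[0,0,0],"delta_rot":[0,0,0]},{"hand":0,"linear":[0,0,0],"delta_rot":[0,0,0]}]}}

```text
time_s: 12.22
position: [0.4862, -0.1958, 0.2563]
eef_rot: [0.008, -3.139, -0.0]
ft_force: [0.5, -0.0, 0.3]
opening: -0.0001
gripper_force: 0.0
```

>>> {"api": "arm_command", "payload": {"commands": [{"hand":0,"linear":[-3,-0.5,15],"delta_rot":[0,0,0]},{"hand":0,"linear":[0,0,25],"delta_rot":[0,0,0]},{"hand":0,"linear":[0,0,20],"delta_rot":[0,0,0]},{"hand":0,"linear":[0,0,12],"delta_rot":[0,0,0]},{"hand":0,"linear":[0,0,3],"delta_rot":[0,0,0]}]}}

```text
time_s: 12.63
position: [0.4882, -0.196, 0.1784]
eef_rot: [0.007, -3.134, -0.001]
ft_force: [0.1, -0.1, -0.5]
opening: -0.0001
gripper_force: 0.0
```

>>> {"api": "arm_command", "payload": {"commands": [{"hand":0,"linear":[0,0,2],"delta_rot":[0,0,0]},{"hand":0,"linear":[0,0,2],"delta_rot":[0,0,0]},{"hand":0,"linear":[0,0,0],"delta_rot":[0,0,0]}]}}

```text
time_s: 12.88
position: [0.4897, -0.1963, 0.178]
eef_rot: [0.008, -3.14, 0.0]
ft_force: [-0.0, 1.1, 0.4]
opening: 0.0002
gripper_force: 0.0
```

>>> {"api": "arm_command", "payload": {"commands": [{"hand":0,"linear":[0,0,1.5],"delta_rot":[0,0,0]},{"hand":0,"linear":[0,0,1.5],"delta_rot":[0,0,0]},{"hand":0,"linear":[0,0,1],"delta_rot":[0,0,0]},{"hand":0,"linear":[0,0,0],"delta_rot":[0,0,0]}]}}

```text
time_s: 13.22
position: [0.489, -0.1963, 0.1739]
eef_rot: [0.007, -3.14, -0.0]
ft_force: [-0.2, -0.5, -0.7]
opening: -0.0001
gripper_force: 0.0
```

>>> {"api": "arm_command", "payload": {"commands": [{"hand":0,"linear":[0,0,1],"delta_rot":[0,0,0]},{"hand":0,"linear":[0,0,1],"delta_rot":[0,0,0]},{"hand":0,"linear":[0,0,0],"delta_rot":[0,0,0]}]}}

```text
time_s: 13.47
position: [0.489, -0.1963, 0.1716]
eef_rot: [0.007, -3.139, -0.0]
ft_force: [-0.4, -0.3, 0.7]
opening: -0.0002
gripper_force: 0.0
```

>>> {"api": "arm_command", "payload": {"commands": [{"hand":0,"linear":[0,0,1],"delta_rot":[0,0,0]},{"hand":0,"linear":[0,0,0],"delta_rot":[0,0,0]}]}}

```text
time_s: 13.63
position: [0.489, -0.1963, 0.1706]
eef_rot: [0.007, -3.139, -0.0]
ft_force: [-0.3, -0.2, -0.8]
opening: 0.0001
gripper_force: 0.0
```

>>> {"api": "arm_command", "payload": {"commands": [{"hand":0,"linear":[0,0,1],"delta_rot":[0,0,0]},{"hand":0,"linear":[0,0,0],"delta_rot":[0,0,0]}]}}

```text
time_s: 13.8
position: [0.4891, -0.1964, 0.1699]
eef_rot: [0.008, -3.14, 0.0]
ft_force: [-0.9, 0.1, 0.6]
opening: -0.0003
gripper_force: 0.6
```

>>> {"api": "arm_command", "payload": {"commands": [{"hand":0,"linear":[0,0,1],"delta_rot":[0,0,0]},{"hand":0,"linear":[0,0,0],"delta_rot":[0,0,0]}]}}

```text
time_s: 13.97
position: [0.4892, -0.1964, 0.1695]
eef_rot: [0.008, -3.14, 0.001]
ft_force: [-1.9, 1.1, 7.1]
opening: -0.0001
gripper_force: 3.1
```

>>> {"api": "arm_command", "payload": {"commands": [{"hand":0,"linear":[0,0,1],"delta_rot":[0,0,0]},{"hand":0,"linear":[0,0,0],"delta_rot":[0,0,0]}]}}

```text
time_s: 14.13
position: [0.4891, -0.1964, 0.1687]
eef_rot: [0.008, -3.14, 0.001]
ft_force: [-2.5, 1.8, 7.9]
opening: 0.0002
gripper_force: 4.1
```

>>> {"api": "arm_command", "payload": {"commands": [{"hand":0,"linear":[0,0,1],"delta_rot":[0,0,0]},{"hand":0,"linear":[0,0,0],"delta_rot":[0,0,0]}]}}

```text
time_s: 14.3
position: [0.4891, -0.1965, 0.1678]
eef_rot: [0.008, -3.14, 0.001]
ft_force: [-3.7, 2.2, 9.0]
opening: -0.0
gripper_force: 4.5
```

>>> {"api": "arm_command", "payload": {"commands": [{"hand":0,"linear":[0,0,1],"delta_rot":[0,0,0]},{"hand":0,"linear":[0,0,0],"delta_rot":[0,0,0]}]}}

```text
time_s: 14.47
position: [0.489, -0.1965, 0.1668]
eef_rot: [0.008, -3.14, 0.001]
ft_force: [-3.1, 2.0, 9.7]
opening: -0.0
gripper_force: 4.6
```

>>> {"api": "arm_command", "payload": {"commands": [{"hand":0,"linear":[0,0,1],"delta_rot":[0,0,0]},{"hand":0,"linear":[0,0,0],"delta_rot":[0,0,0]}]}}

```text
time_s: 14.63
position: [0.4889, -0.1964, 0.1657]
eef_rot: [0.008, -3.14, 0.001]
ft_force: [-2.9, 2.2, 9.8]
opening: -0.0002
gripper_force: 4.6
```

>>> {"api": "arm_command", "payload": {"commands": [{"hand":0,"linear":[0,0,1],"delta_rot":[0,0,0]},{"hand":0,"linear":[0,0,0],"delta_rot":[0,0,0]}]}}

```text
time_s: 14.8
position: [0.4888, -0.1964, 0.1647]
eef_rot: [0.008, -3.14, 0.001]
ft_force: [-3.5, 2.0, 9.5]
opening: -0.0003
gripper_force: 4.7
```

>>> {"api": "arm_command", "payload": {"commands": [{"hand":0,"linear":[0,0,0.6],"delta_rot":[0,0,0]},{"hand":0,"linear":[0,0,0],"delta_rot":[0,0,0]}]}}

```text
time_s: 14.97
position: [0.4888, -0.1964, 0.1642]
eef_rot: [0.008, -3.14, 0.001]
ft_force: [-3.6, 1.4, 10.3]
opening: -0.0002
gripper_force: 5.0
```

>>> {"api": "arm_command", "payload": {"commands": [{"hand":0,"linear":[0,0,0.6],"delta_rot":[0,0,0]},{"hand":0,"linear":[0,0,0],"delta_rot":[0,0,0]}]}}

```text
time_s: 15.13
position: [0.4888, -0.1965, 0.164]
eef_rot: [0.008, -3.14, 0.001]
ft_force: [-5.2, 3.7, 13.8]
opening: 0.0003
gripper_force: 6.7
```

>>> {"api": "arm_command", "payload": {"commands": [{"hand":0,"linear":[0,0,0.6],"delta_rot":[0,0,0]},{"hand":0,"linear":[0,0,0],"delta_rot":[0,0,0]}]}}

```text
time_s: 15.3
position: [0.4889, -0.1965, 0.1639]
eef_rot: [0.009, -3.14, 0.001]
ft_force: [-7.8, 4.8, 17.6]
opening: -0.0002
gripper_force: 8.7
```

The head stopped moving at z = 0.1639 (5.9 mm of travel) while the force rose to 17.6 N, so it is home. Backing off, then checking that it lies level.

>>> {"api": "arm_command", "payload": {"commands": [{"hand":0,"linear":[0,0,-5],"delta_rot":[0,0,0]},{"hand":0,"linear":[0,0,-15],"delta_rot":[0,0,0]},{"hand":0,"linear":[0,0,-30],"delta_rot":[0,0,0]},{"hand":0,"linear":[20,0,-20],"delta_rot":[0,0,0]},{"hand":0,"linear":[0,0,0],"delta_rot":[0,0,0]}]}}

```text
time_s: 15.72
position: [0.4693, -0.1969, 0.2363]
eef_rot: [-0.008, 3.138, -0.002]
ft_force: [-0.3, 0.7, 0.1]
opening: 0.0002
gripper_force: 0.0
```

Run:
```python
from h import *
s=sense();c=camera_model("wrist");im=snapshot("wrist").astype(int);cv2.imwrite("pics/w6.png",im)
b=snapshot("scene");cv2.imwrite("pics/s6.png",b)
print(s['position'],s['eef_rot'],s['ft_force'])
# tube-end bolt (bright spot on top, x=~155) and handle seen from wrist
print("pred bolt(level)",proj(c,[[.4955+.155,-.196,.150],[.4955,-.1965,.164],[.66,-.196,.150]]))
g=im.min(2); m=((g>150)&(im.max(2)-g<25)).astype(np.uint8)
n,l,st,ce=cv2.connectedComponentsWithStats(m)
print([(st[i][:5].tolist(),ce[i].round(1).tolist()) for i in range(1,n) if 10<st[i,4]<2000])
S=camera_model("scene")
for nm in("s5","s6"):
    a=cv2.imread(f"pics/{nm}.png").astype(int);g=a.min(2);m=((g>140)&(a.max(2)-g<30)).astype(np.uint8)[130:220,325:420]
    n,l,st,ce=cv2.connectedComponentsWithStats(m);print(nm,[(st[i,4].item(),(ce[i]+[325,130]).round(1).tolist()) for i in range(1,n) if 3<st[i,4]<60])
print("S pred bolt level/at nose-high", proj(S,[[.4955+.155,-.196,.150]]))
```

```text
[ 0.4693139  -0.19686547  0.23627998] [-7.85183340e-03  3.13780489e+00 -1.53544187e-03] [-0.32915532  0.67602946  0.064495  ]
pred bolt(level) [[280.78913551 419.84368966]
 [280.89641071 262.51678233]
 [280.74743848 427.80125755]]
[([525, 24, 9, 8, 25], [528.4, 26.8]), ([531, 25, 15, 19, 215], [537.8, 33.8]), ([522, 47, 29, 69, 498], [536.4, 85.8]), ([452, 152, 33, 35, 547], [468.0, 168.6]), ([510, 154, 7, 4, 11], [513.2, 155.2]), ([514, 158, 13, 17, 174], [520.3, 165.6]), ([254, 178, 12, 13, 128], [259.4, 184.5]), ([155, 359, 23, 21, 233], [165.8, 368.5]), ([276, 367, 12, 7, 81], [281.4, 370.0])]
s5 [(4, [325.2, 130.8]), (34, [373.1, 131.4]), (5, [415.2, 130.4]), (4, [325.0, 135.5]), (12, [363.3, 143.7]), (20, [370.8, 147.8]), (15, [354.9, 184.2]), (18, [340.8, 190.5])]
s6 [(32, [345.3, 145.3]), (7, [340.3, 141.7]), (5, [338.0, 143.6]), (14, [357.9, 147.1]), (35, [391.1, 147.9]), (19, [389.7, 172.6]), (4, [403.5, 172.0]), (13, [354.7, 184.0]), (15, [340.9, 190.5])]
S pred bolt level/at nose-high [[357.50513987 146.31848993]][ WARN:0@2.235] global loadsave.cpp:1063 imwrite_ Unsupported depth image for selected encoder is fallbacked to CV_8U.
```

The coupler's bolt at scene (357.9,147.1) matches the level prediction of (357.5,146.3). Now the lever: first bring the fingers up to its outer face.

>>> {"api": "arm_command", "payload": {"commands": [{"hand":0,"linear":[-8,0,10],"delta_rot":[0,0,0]},{"hand":0,"linear":[-10,0,12],"delta_rot":[0,0,0]},{"hand":0,"linear":[-7,0,5],"delta_rot":[0,0,0]},{"hand":0,"linear":[0,0,0],"delta_rot":[0,0,0]},{"hand":0,"linear":[0,0,0],"delta_rot":[0,0,0]}]}}

```text
time_s: 16.23
position: [0.4941, -0.1962, 0.2034]
eef_rot: [0.008, -3.136, -0.0]
ft_force: [0.1, 0.5, -0.4]
opening: 0.0001
gripper_force: 0.0
```

>>> {"api": "arm_command", "payload": {"commands": [{"hand":0,"linear":[-6,0,0],"delta_rot":[0,0,0]},{"hand":0,"linear":[-5,0,0],"delta_rot":[0,0,0]},{"hand":0,"linear":[-4,0,0],"delta_rot":[0,0,0]},{"hand":0,"linear":[0,0,0],"delta_rot":[0,0,0]},{"hand":0,"linear":[0,0,0],"delta_rot":[0,0,0]}]}}

```text
time_s: 16.65
position: [0.5093, -0.1962, 0.2051]
eef_rot: [0.008, -3.14, -0.0]
ft_force: [-1.0, -0.8, 1.0]
opening: -0.0001
gripper_force: 0.0
```

>>> {"api": "arm_command", "payload": {"commands": [{"hand":0,"linear":[-5,0,-3],"delta_rot":[0,0,0]},{"hand":0,"linear":[-4,0,-1],"delta_rot":[0,0,0]},{"hand":0,"linear":[-4,0,0],"delta_rot":[0,0,0]},{"hand":0,"linear":[-4,0,0],"delta_rot":[0,0,0]},{"hand":0,"linear":[0,0,0],"delta_rot":[0,0,0]}]}}

```text
time_s: 17.07
position: [0.5267, -0.1963, 0.2091]
eef_rot: [0.008, -3.14, 0.001]
ft_force: [-0.8, 0.9, 1.7]
opening: 0.0
gripper_force: 0.9
```

>>> {"api": "arm_command", "payload": {"commands": [{"hand":0,"linear":[-4,0,0.5],"delta_rot":[0,0,0]},{"hand":0,"linear":[-4,0,0.5],"delta_rot":[0,0,0]},{"hand":0,"linear":[-4,0,1],"delta_rot":[0,0,0]},{"hand":0,"linear":[0,0,0],"delta_rot":[0,0,0]}]}}

```text
time_s: 17.4
position: [0.5391, -0.1961, 0.2068]
eef_rot: [0.008, -3.14, 0.0]
ft_force: [-0.2, -0.2, 2.3]
opening: 0.0002
gripper_force: 0.6
```

>>> {"api": "arm_command", "payload": {"commands": [{"hand":0,"linear":[-4,0,1.5],"delta_rot":[0,0,0]},{"hand":0,"linear":[-3.5,0,1.5],"delta_rot":[0,0,0]},{"hand":0,"linear":[-3,0,2],"delta_rot":[0,0,0]},{"hand":0,"linear":[0,0,0],"delta_rot":[0,0,0]}]}}

```text
time_s: 17.73
position: [0.5496, -0.196, 0.2016]
eef_rot: [0.008, -3.14, 0.0]
ft_force: [0.4, -0.4, 0.2]
opening: 0.0001
gripper_force: 0.0
```

>>> {"api": "arm_command", "payload": {"commands": [{"hand":0,"linear":[-3.5,0,2],"delta_rot":[0,0,0]},{"hand":0,"linear":[-3.5,0,2],"delta_rot":[0,0,0]},{"hand":0,"linear":[-3,0,2.5],"delta_rot":[0,0,0]},{"hand":0,"linear":[0,0,0],"delta_rot":[0,0,0]}]}}

```text
time_s: 18.07
position: [0.5597, -0.1959, 0.195]
eef_rot: [0.008, -3.14, 0.0]
ft_force: [1.0, 0.5, 1.3]
opening: 0.0003
gripper_force: 0.5
```

>>> {"api": "arm_command", "payload": {"commands": [{"hand":0,"linear":[-3,0,3],"delta_rot":[0,0,0]},{"hand":0,"linear":[-3,0,3],"delta_rot":[0,0,0]},{"hand":0,"linear":[-2.5,0,3],"delta_rot":[0,0,0]},{"hand":0,"linear":[0,0,0],"delta_rot":[0,0,0]}]}}

```text
time_s: 18.4
position: [0.5683, -0.1959, 0.1862]
eef_rot: [0.008, -3.141, 0.0]
ft_force: [1.2, 0.3, 2.4]
opening: -0.0002
gripper_force: 0.8
```

>>> {"api": "arm_command", "payload": {"commands": [{"hand":0,"linear":[-2.5,0,3],"delta_rot":[0,0,0]},{"hand":0,"linear":[-2.5,0,3],"delta_rot":[0,0,0]},{"hand":0,"linear":[-2,0,3],"delta_rot":[0,0,0]},{"hand":0,"linear":[0,0,0],"delta_rot":[0,0,0]}]}}

```text
time_s: 18.73
position: [0.5747, -0.1959, 0.1769]
eef_rot: [0.008, -3.14, 0.0]
ft_force: [1.1, 0.4, 2.4]
opening: -0.0
gripper_force: 0.8
```

>>> {"api": "arm_command", "payload": {"commands": [{"hand":0,"linear":[-1.5,0,3],"delta_rot":[0,0,0]},{"hand":0,"linear":[-1,0,2],"delta_rot":[0,0,0]},{"hand":0,"linear":[0,0,1],"delta_rot":[0,0,0]},{"hand":0,"linear":[0,0,0],"delta_rot":[0,0,0]}]}}

```text
time_s: 19.07
position: [0.577, -0.1959, 0.1713]
eef_rot: [0.008, -3.14, 0.0]
ft_force: [0.9, 0.2, 3.5]
opening: 0.0001
gripper_force: 1.7
```

>>> {"api": "arm_command", "payload": {"commands": [{"hand":0,"linear":[-0.5,0,1],"delta_rot":[0,0,0]},{"hand":0,"linear":[0,0,1],"delta_rot":[0,0,0]},{"hand":0,"linear":[0,0,0],"delta_rot":[0,0,0]}]}}

```text
time_s: 19.32
position: [0.5776, -0.1959, 0.1695]
eef_rot: [0.008, -3.141, 0.0]
ft_force: [3.1, -0.1, 4.7]
opening: -0.0
gripper_force: 2.2
```

>>> {"api": "arm_command", "payload": {"commands": [{"hand":0,"linear":[0,0,0.8],"delta_rot":[0,0,0]},{"hand":0,"linear":[0,0,0],"delta_rot":[0,0,0]}]}}

```text
time_s: 19.48
position: [0.5777, -0.1959, 0.1688]
eef_rot: [0.008, -3.141, 0.0]
ft_force: [3.0, 0.6, 5.3]
opening: -0.0002
gripper_force: 2.4
```

>>> {"api": "arm_command", "payload": {"commands": [{"hand":0,"linear":[0,0,0.7],"delta_rot":[0,0,0]},{"hand":0,"linear":[0,0,0],"delta_rot":[0,0,0]}]}}

```text
time_s: 19.65
position: [0.5779, -0.1959, 0.1683]
eef_rot: [0.008, -3.141, 0.0]
ft_force: [4.1, 0.4, 5.4]
opening: -0.0003
gripper_force: 2.6
```

>>> {"api": "arm_command", "payload": {"commands": [{"hand":0,"linear":[0,0,0.7],"delta_rot":[0,0,0]},{"hand":0,"linear":[0,0,0],"delta_rot":[0,0,0]}]}}

```text
time_s: 19.82
position: [0.578, -0.1959, 0.1681]
eef_rot: [-0.008, 3.141, -0.001]
ft_force: [3.8, 0.9, 7.4]
opening: -0.0001
gripper_force: 3.9
```

>>> {"api": "arm_command", "payload": {"commands": [{"hand":0,"linear":[0,0,0.7],"delta_rot":[0,0,0]},{"hand":0,"linear":[0,0,0],"delta_rot":[0,0,0]}]}}

```text
time_s: 19.98
position: [0.578, -0.196, 0.1679]
eef_rot: [-0.008, 3.141, -0.001]
ft_force: [1.1, 2.6, 10.8]
opening: 0.0005
gripper_force: 5.7
```

The lever stopped hard at z = 0.1679, where 0.168 is expected for fully down. Retracting and checking.

>>> {"api": "arm_command", "payload": {"commands": [{"hand":0,"linear":[0,0,-4],"delta_rot":[0,0,0]},{"hand":0,"linear":[0,0,-15],"delta_rot":[0,0,0]},{"hand":0,"linear":[0,0,-35],"delta_rot":[0,0,0]},{"hand":0,"linear":[0,0,-38],"delta_rot":[0,0,0]},{"hand":0,"linear":[0,0,-15],"delta_rot":[0,0,0]}]}}

```text
time_s: 20.4
position: [0.5772, -0.1964, 0.2774]
eef_rot: [0.008, -3.141, 0.002]
ft_force: [0.6, -0.0, 1.2]
opening: -0.0001
gripper_force: 0.0
```

>>> {"api": "arm_command", "payload": {"commands": [{"hand":0,"linear":[0,0,0],"delta_rot":[0,0,0]},{"hand":0,"linear":[0,0,0],"delta_rot":[0,0,0]},{"hand":0,"linear":[0,0,0],"delta_rot":[0,0,0]}]}}

```text
time_s: 20.65
position: [0.5758, -0.1956, 0.2717]
eef_rot: [0.007, -3.136, -0.002]
ft_force: [0.0, 0.2, -0.7]
opening: 0.0003
gripper_force: 0.0
```

Run:
```python
from h import *
s=sense();c=camera_model("wrist");im=snapshot("wrist");cv2.imwrite("pics/w7.png",im);im=im.astype(int)
print(s['position'],s['ft_force'])
q=lambda x,y,z:[.4955+x,-.1963+y,.136+z]
print(proj(c,[q(.106,-.009,.032),q(.106,.009,.032),q(.04,-.009,.032),q(0,0,.028),q(0,-.02,.028),q(0,.02,.028),q(.165,-.018,.014),q(.165,.018,.014),q(.155,0,.014)]).round(1).tolist())
u=int(proj(c,[q(.08,0,.032)])[0,0])
for v in range(60,330,10): print(v,im[v,u-3:u+4].mean(0).round(0).tolist(),end=' | ')
p=proj(c,[q(.09,0,.032)])[0];v=int(p[1]);print('\nrow',v,[(k,im[v,k].tolist()) for k in range(u-36,u+37,4)])
```

```text
[ 0.57581492 -0.19561309  0.27171938] [ 0.01956083  0.15076582 -0.69145019]
[[267.3, 245.6], [291.3, 245.6], [266.7, 157.4], [279.7, 98.5], [250.5, 98.5], [308.9, 98.7], [258.1, 302.4], [300.4, 302.6], [279.3, 292.1]]
60 [77.0, 102.0, 125.0] | 70 [79.0, 83.0, 81.0] | 80 [123.0, 127.0, 126.0] | 90 [125.0, 129.0, 127.0] | 100 [125.0, 130.0, 128.0] | 110 [111.0, 115.0, 114.0] | 120 [74.0, 76.0, 75.0] | 130 [59.0, 61.0, 61.0] | 140 [114.0, 118.0, 120.0] | 150 [128.0, 131.0, 135.0] | 160 [132.0, 135.0, 139.0] | 170 [187.0, 191.0, 196.0] | 180 [209.0, 214.0, 218.0] | 190 [208.0, 213.0, 218.0] | 200 [208.0, 212.0, 217.0] | 210 [208.0, 213.0, 217.0] | 220 [208.0, 213.0, 217.0] | 230 [208.0, 213.0, 218.0] | 240 [209.0, 213.0, 218.0] | 250 [124.0, 129.0, 127.0] | 260 [49.0, 50.0, 50.0] | 270 [45.0, 47.0, 46.0] | 280 [45.0, 45.0, 46.0] | 290 [42.0, 43.0, 41.0] | 300 [56.0, 56.0, 56.0] | 310 [33.0, 35.0, 33.0] | 320 [36.0, 36.0, 35.0] | 
row 225 [(243, [116, 143, 165]), (247, [115, 143, 165]), (251, [122, 148, 169]), (255, [123, 127, 126]), (259, [112, 115, 114]), (263, [129, 135, 134]), (267, [125, 132, 130]), (271, [208, 213, 218]), (275, [210, 215, 220]), (279, [208, 213, 218]), (283, [208, 212, 217]), (287, [206, 210, 216]), (291, [178, 182, 186]), (295, [77, 79, 77]), (299, [122, 125, 124]), (303, [73, 76, 76]), (307, [69, 72, 72]), (311, [132, 166, 190]), (315, [148, 183, 208])]
```

The handle face ends at row 246–249, against 245.6 predicted for fully down, and it is centred on the tube. Handing in.

```bash
python3 -c "
from station import *
print(close_job())"
```

```text
the job is handed in; nothing more can be done
None
```

The coupler is seated fully home and level on the ball, was let go with the lever still up, and the latch lever was then pressed down to its stop; the job is handed in after about 21 s of robot time, result not reported back.

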